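Pack the levelling wedges head to tail

ROBOT

A 6-joint arm with a two-finger parallel gripper is mounted at the origin on a cart in front of the work surface, level with it; the furniture and walls round the work are solid. World frame = base frame: x ahead of the robot, y to its left, z up, the work surface at z = 0. Lengths are in m, angles in rad, forces in N, time in s.
With the tool pointing down it reaches from about 0.375 to 0.975 m from the base axis. Payload 3.8 kg.
Tool frame: the origin (TCP) lies midway between the tips of the shut fingers; the grasp point (between the pads) lies 19 mm behind it; z points along the fingers, y is the line along which they close (so a half turn about z gives the same grasp; the last joint's range is limited). The gripper opens to 85 mm and grips with 20 to 120 N. Pads are 22 mm wide; open, the fingers measure 114 mm over their backs; the gripper's body (76 mm by 85 mm) begins 54 mm behind the grasp point. The pads swing forward as they close: fully open they stand 13 mm farther back than shut.
Start: joints at [1.16, 0.264, 1.604, -0, 1.274, -0.037], TCP at [0.246, 0.628, 0.194] pointing down, gripper open.
Joint ranges: [-2.63, 2.63], [-0.94, 2.18], [0.31, 2.57], [-1.31, 4.45], [0, 2.66], [-2.55, 2.55]. Speed limits (rad/s): [2.57, 2.57, 3.14, 3.14, 3.14, 3.14].

INTERFACE

Orientations are given as a rotation vector (axis times angle).
In Python, from workcell import bot gives the robot as it stands.
- The arm moves only by the tool step_arm, never from a script. Its argument "motion" is a list of rows, each a list of 5 numbers: the finger opening in cm, from 0 to 8.54, then the shift along the tool's x, y, z in cm, then the turn about the tool's z in degrees. In form: [[claw, dx, dy, dz, twist], ...]. A call has 1 to 20 rows; each row is the pose to reach, as a shift and turn from the pose commanded when the call began, along the tool's axes at that moment; what a row does not reach only later rows make up. A row lasts 1/10 s, in which the tool goes at most 50 mm and 8.59 degrees, less where a joint would pass 70% of its speed; a pose out of reach is approached as far as the arm can. A call with a gripper value outside its range is refused whole. The fingers move at their own pace and stop on an object; "force" is the grip in N (left out, the last holds). Time passes only in rows, so rows that repeat a pose let the fingers close. It gives the time, the measured TCP pose, the force, the opening and the grip force at its end, in the units of the state.
- bot.read_state(): the state, without advancing time (a new reading comes with each control period).
- bot.read_camera(name): name is "scene" or "top" or "wrist"; returns (picture, depth): 384x512x3 uint8, red, green, blue; 384x512 float32, m along the optical axis (not along the pixel's ray), 0 where there is no reading.
- bot.calibration(name): a dict with "mtx" (3x3 intrinsics, pixels), "k1" (the pictures are not rectified: a ray, as slopes to the right and down, at radius r is drawn at 1 + k1 r^2 times it, then the intrinsics apply), "origin" and "orientation" of the camera in the world; the wrist camera has in their place "T_tool_cam" (4x4, takes a point from camera to tool coordinates, whose origin is the TCP and whose axes are the flange's). Camera axes: x right, y up, looking along -z (the intrinsics and any distortion apply to the point x, -y, -z); pixel columns grow to the right and rows downward; lengths in m; the calibration is good to about 2 mm. A picture is of the moment at which its call begins: read the wrist's pose just before it. calibration takes no time and is no camera call.
- bot.finish_job(): hands the job in; it is judged then, once.
The state is a dict: "time": time; "q": joint angles; "joint_vel": joint speeds; "joint_torque": joint torques, N m; "tool_pos": TCP position; "tcp_rot": TCP orientation; "wrist_force": force on the tool from outside, world axes, zero at the start; "torque": the same for the moment, N m; "width": opening from 0.0 (shut) to 1.0 (fully open); "grip_force": force on a finger pad.
Only numpy, scipy, OpenCV 4.12 (cv2) and the standard library are available. Lean on these libraries where they do the work, as an engineer would, in place of code of your own. Each camera call takes 0.05 s, during which the arm holds its last target. There are 200 camera calls.

TASK

Put the two wooden levelling wedges away in the shallow grey tray: lay both flat on its floor, side by side and head to tail (the thin end of one beside the thick end of the other, sloping faces towards each other, straight sides along the tray's long walls), so that together they fill the tray as a rectangle. Leave the straight-sided wooden block where it is.

Things in the scene. Friction and masses are not known exactly. Their poses are not given: they have to be found in the camera images.
- wedge_a_bar (a point): Centre of the upright grip bar (12 mm thick along x, 28 across, 26 high) on top of a loose light-wood wedge 26 mm high, 0.11 kg; 39 mm above its underside, over its centre of mass. x runs along the wedge's straight side to the thin end, y to the sloping side. From here: thick end x -50.5 mm, thin end x +69.5, straight side y -22.6. Pinch the bar along x; its foot is 13 mm below.
- wedge_b_bar (a point): The same point and axes on the second, identical wedge. From above each wedge is a right-angled taper: 120 mm long, 62 mm wide at the thick end, 22 mm at the thin end, both ends square to the straight side; the sloping side runs from y = +39.4 mm at the thick end to y = -0.6 mm at the thin end.
- wedge_a_tip (a point): Middle of the thin end face of the first wedge, half-way up (13 mm above its underside); same axes.
- wedge_b_tip (a point): The same point on the second wedge.
- tray: Shallow grey open tray, fixed; 150 x 116 mm outside, 24 mm high; walls and floor 6 mm thick, so 138 x 104 mm inside. Origin at the centre of its underside, on the worktop; x along its long side, y across. Empty at the start; a wedge lying in it stands 8 mm above the rim, its bar's centre 45 mm above the worktop.
- block_bar (a point): Bystander: loose light-wood block, a straight rectangle from above (120 x 42 mm, 26 mm high) with the same grip bar; this point is the centre of its bar, x along the block. It is not a wedge; leave it alone. Everywhere the wall cabinets' rail hangs over the worktop from x = 0.61 m on, 0.55 m up: keep the wrist clear of it.
Things that resemble listed ones, but are neither listed nor needed, are in the scene too. What is shaped like the part that bears wedge_a_bar but orange or yellow is not meant.

How it is judged:
At the end, for the whole second after the job is handed in: Both wedges lie flat on the tray's floor (6 mm, 6 deg), bars within 50 mm of its centre and 8 mm or more to either side of its long centre line; each parallel to the long walls within 14 deg, straight side outward, thin ends at opposite ends (z of wedge_a_bar in the frame of tray between 0.039 and 0.051 m and angle between each of wedge_a_bar, wedge_b_bar's own z axis and vertical below 0.105 rad and horizontal distance between each of wedge_a_bar, wedge_b_bar and tray below 0.05 m and angle between the x axis of each of wedge_a_bar, wedge_b_bar and the x axis of tray, either way round below 0.245 rad and z of wedge_b_bar in the frame of tray between 0.039 and 0.051 m and ((x of wedge_a_tip in the frame of tray above 0.03 m and y of wedge_a_bar in the frame of tray below -0.008 m and x of wedge_b_tip in the frame of tray below -0.03 m and y of wedge_b_bar in the frame of tray above 0.008 m) or (x of wedge_b_tip in the frame of tray above 0.03 m and y of wedge_b_bar in the frame of tray below -0.008 m and x of wedge_a_tip in the frame of tray below -0.03 m and y of wedge_a_bar in the frame of tray above 0.008 m))); the robot touches nothing.
It fails at once if the straight block is moved by more than 30 mm (distance of block_bar from where it was at the start of the episode above 0.03 m).
It also fails if it takes over 54 s, if anything falls off the work surface, if the arm or the gripper's body presses on something with over 40 N, if the wrist force passes 120 N, or if a joint passes its speed limit or range.

## Working session

There is one attempt and no reset: what is moved stays moved. The work goes in short steps, Python scripts to look and compute and a tool call to move; the robot and the scene stay as the last step left them, time stands still between calls to the robot, and variables do not carry over. Pictures are saved under pics/ and viewed, at most 10 in all, crops included, and the job is handed in when it is done.

Besides the shell and the picture viewer there is one more tool, called after "Emit:" as name([rows], argument=value, ...), one row to a line, values as JSON. step_arm: Moves the arm, as the interface text tells. Its arguments: {"type":"object","properties":{"motion":{"type":"array","items":{"type":"array","items":{"type":"number"}}},"force":{"type":"number"}},"required":["motion"]}

```bash
mkdir -p pics; cat > h.py <<'E'
import numpy as np, cv2
from scipy.spatial.transform import Rotation as R
from workcell import bot
E
python3 - <<'E'
from h import *
s=bot.read_state();print(s)
for n in ("top","scene"):
    im,d=bot.read_camera(n);c=bot.calibration(n);print(n,c)
    np.savez(f"{n}.npz",im=im,d=d);cv2.imwrite(f"pics/{n}0.png",cv2.resize(im[...,::-1],(800,600),interpolation=cv2.INTER_CUBIC))
print(bot.calibration("wrist"))
E
```

```text
{'time': 0.0, 'q': array([ 1.16013240e+00,  2.64743890e-01,  1.60537768e+00,  3.16022646e-07,
        1.27369108e+00, -3.69142694e-02]), 'joint_vel': array([ 1.30753629e-05,  1.09879283e-03, -4.02869557e-04,  1.15542597e-03,
        1.10283572e-03, -9.12865343e-04]), 'joint_torque': array([ 1.03500341e-03, -5.15120173e+01, -3.67320156e+01,  5.14768669e-05,
        1.27659319e-02, -1.07887493e-05]), 'tool_pos': array([0.24613479, 0.62765251, 0.19296636]), 'tcp_rot': array([-0.58358172, -3.08641022,  0.00339958]), 'wrist_force': array([-0.65879366,  0.33315025, -1.90221515]), 'torque': array([-0.06277317, -0.01963611, -0.0033891 ]), 'grip_force': 0.0, 'width': 1.0027853342808333}
top {'mtx': array([[401.2667083 ,   0.        , 255.31944498],
       [  0.        , 401.2667083 , 190.09476694],
       [  0.        ,   0.        ,   1.        ]]), 'k1': -0.0852650951961517, 'origin': array([0.33937514, 0.17771798, 1.36964834]), 'orientation': array([ 0.11882291, -0.10640293, -1.58301716])}
scene {'mtx': array([[364.10210827,   0.        , 252.12193611],
       [  0.        , 364.10210827, 191.44936305],
       [  0.        ,   0.        ,   1.        ]]), 'k1': -0.0014679471867352855, 'origin': array([0.21318199, 1.37256392, 0.82880455]), 'orientation': array([ 0.19337105, -1.41405553, -2.57498875])}
{'mtx': array([[316.47346397,   0.        , 258.47115188],
       [  0.        , 316.47346397, 188.01853692],
       [  0.        ,   0.        ,   1.        ]]), 'k1': 0.009181730704029313, 'T_tool_cam': array([[-3.79101987e-04,  9.55634038e-01,  2.94556346e-01,
         7.48184692e-02],
       [ 9.99999844e-01,  4.82950942e-04, -2.79818893e-04,
        -5.89838302e-04],
       [-4.09660724e-04,  2.94556194e-01, -9.55634073e-01,
        -1.79649291e-01],
       [ 0.00000000e+00,  0.00000000e+00,  0.00000000e+00,
         1.00000000e+00]])}
```

View pics/top0.png

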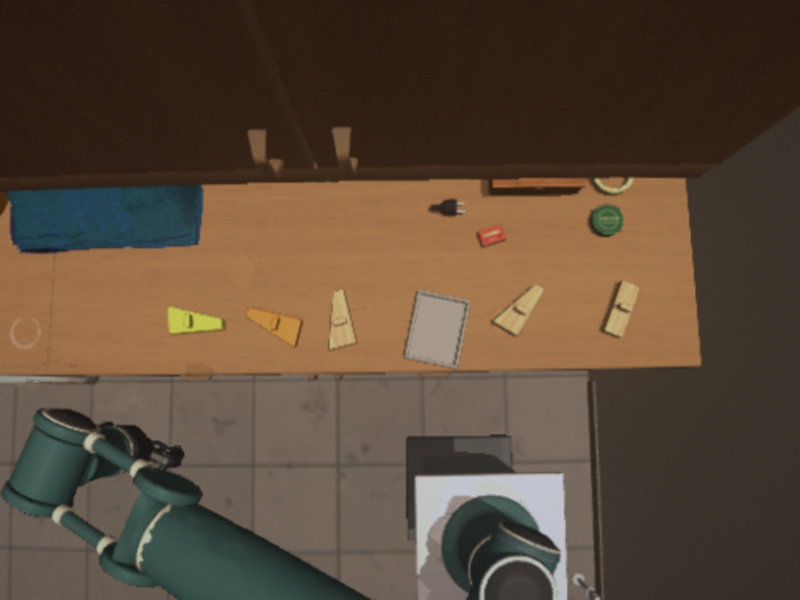

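View pics/scene0.png

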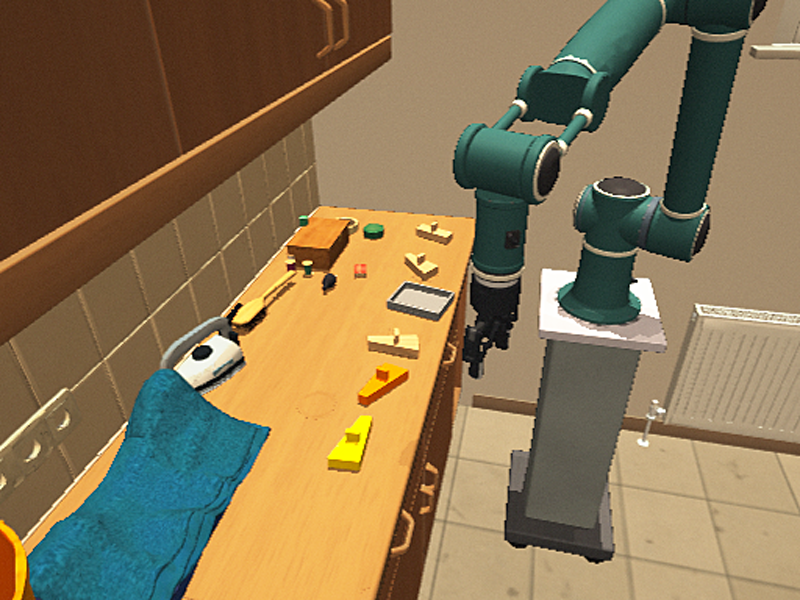

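The top view shows yellow and orange decoys on the left, then (in 800 px coordinates) a wedge at (341,321), the tray at (437,329), a second wedge at (519,311) and the straight block at (621,309). I'll take an enlarged crop to read the corners.

```bash
python3 - <<'E'
from h import *
im=np.load("top.npz")["im"]
# crop cols 200..360, rows 175..245, x5
c=im[175:245,200:360,::-1];cv2.imwrite("pics/crop0.png",cv2.resize(c,None,fx=5,fy=5,interpolation=cv2.INTER_CUBIC))
E
```

```text
(no output)
```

View pics/crop0.png

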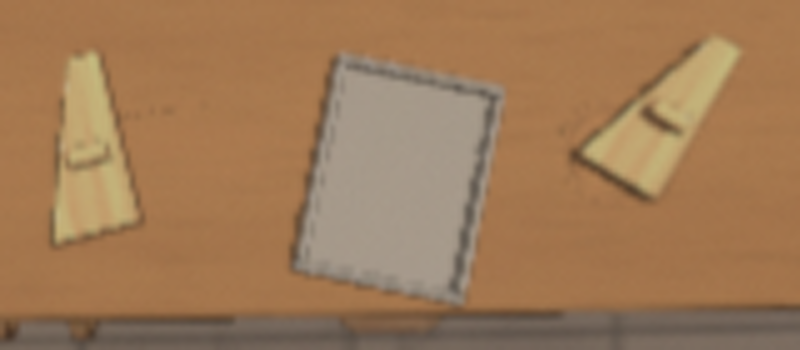

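```bash
cat >> h.py <<'E'
from scipy.optimize import least_squares
def cam(n,s=None):
    c=bot.calibration(n)
    if n=="wrist":
        T=c["T_tool_cam"]; Rt=R.from_rotvec(s["tcp_rot"]).as_matrix()
        return c,Rt@T[:3,:3],s["tool_pos"]+Rt@T[:3,3]
    return c,R.from_rotvec(c["orientation"]).as_matrix(),c["origin"]
def proj(P,C):
    c,Rm,o=C; p=(np.atleast_2d(P)-o)@Rm
    xy=np.c_[p[:,0],-p[:,1]]/-p[:,2:]; xy*=1+c["k1"]*(xy**2).sum(1,keepdims=True)
    return xy*[c["mtx"][0,0],c["mtx"][1,1]]+c["mtx"][:2,2]
def fit(pts,px,C,x0):
    "pts: local xyz (z above worktop); returns x,y,yaw"
    pts=np.array(pts,float)
    def f(v):
        c,s=np.cos(v[2]),np.sin(v[2])
        W=np.c_[v[0]+c*pts[:,0]-s*pts[:,1],v[1]+s*pts[:,0]+c*pts[:,1],pts[:,2]]
        return (proj(W,C)-px).ravel()
    r=least_squares(f,x0,x_scale=[.1,.1,.3]); return r.x,np.abs(r.fun).max()
WP=[[-.0505,.0394,.026],[-.0505,-.0226,.026],[.0695,-.0226,.026],[.0695,-.0006,.026]]
TP=[[.075,.058,.024],[.075,-.058,.024],[-.075,-.058,.024],[-.075,.058,.024]]
E
python3 - <<'E'
from h import *
C=cam("top"); g=lambda p:np.array(p)/5-.5+.1+[200,175]
for n,P,px in (("tray",TP,[(337,52),(504,88),(463,304),(294,270)]),
  ("L",WP,[(54,244),(142,222),(97,52),(70,55)]),("Rw",WP,[(575,152),(655,198),(742,50),(712,36)])):
    for a in (0,):
        v,e=fit(P,g(px),C,[.45,.2,a]);print(n,v.round(4),np.degrees(v[2]).round(1),e.round(2))
print(R.from_rotvec(bot.read_state()["tcp_rot"]).as_matrix().round(3))
E
```

```text
tray [ 0.4639  0.1065 -0.2163] -12.4 0.29
L [0.481  0.3136 0.2405] 13.8 0.61
Rw [ 0.5004 -0.0719 -0.5639] -32.3 0.57
[[-0.931  0.365 -0.001]
 [ 0.365  0.931 -0.002]
 [ 0.    -0.002 -1.   ]]
```

The crop gives the tray's rim corners at (337,52), (504,88), (463,304) and (294,270). Both wedges fit within 0.6 px. Next, work out the first move.

```bash
cat >> h.py <<'E'
def go(x,y,z,yaw,s=None):
    "shift cm in tool axes + twist deg to bring TCP to x,y,z with tool-y yaw (deg)"
    s=s or bot.read_state(); M=R.from_rotvec(s["tcp_rot"]).as_matrix()
    cur=np.degrees(np.arctan2(M[1,1],M[0,1]))
    return (M.T@(np.array([x,y,z])-s["tool_pos"])*100).round(2),round((cur-yaw+180)%360-180,2)
E
python3 -c "
from h import *
print(go(.481,.3136,.15,13.8))"
```

```text
(array([-33.33, -20.66,   4.35]), np.float64(54.78))
```

Emit:
step_arm([
  [8.5,-33.3,-20.7,4.3,54.8],
  [8.5,-33.3,-20.7,4.3,54.8],
  [8.5,-33.3,-20.7,4.3,54.8],
  [8.5,-33.3,-20.7,4.3,54.8],
  [8.5,-33.3,-20.7,4.3,54.8],
  [8.5,-33.3,-20.7,4.3,54.8],
  [8.5,-33.3,-20.7,4.3,54.8],
  [8.5,-33.3,-20.7,4.3,54.8],
  [8.5,-33.3,-20.7,4.3,54.8],
  [8.5,-33.3,-20.7,4.3,54.8],
  [8.5,-33.3,-20.7,4.3,54.8],
  [8.5,-33.3,-20.7,4.3,54.8],
])

```text
time: 1.3
tool_pos: [0.4801, 0.3152, 0.1513]
tcp_rot: [-1.937, -2.473, -0.0]
wrist_force: [-0.7, 0.7, -1.1]
width: 0.995
grip_force: 0.0
```

```bash
python3 - <<'E'
from h import *
s=bot.read_state();im,d=bot.read_camera("wrist")
np.savez("w1.npz",im=im,d=d,p=s["tool_pos"],r=s["tcp_rot"])
cv2.imwrite("pics/w1.png",cv2.resize(im[...,::-1],(800,600)))
print(s["time"],s["tool_pos"],s["q"].round(2),go(.481,.3136,.15,13.8))
C=cam("wrist",s);b=np.array([.481,.3136,.052])
print((proj(b,C)*1.5625).round(0))
E
```

```text
1.3 [0.48013778 0.31524633 0.15133861] [0.54 0.11 1.87 0.   1.16 0.29] (array([-0.19,  0.04,  0.14]), np.float64(0.1))
[[405. 278.]]
```

View pics/w1.png

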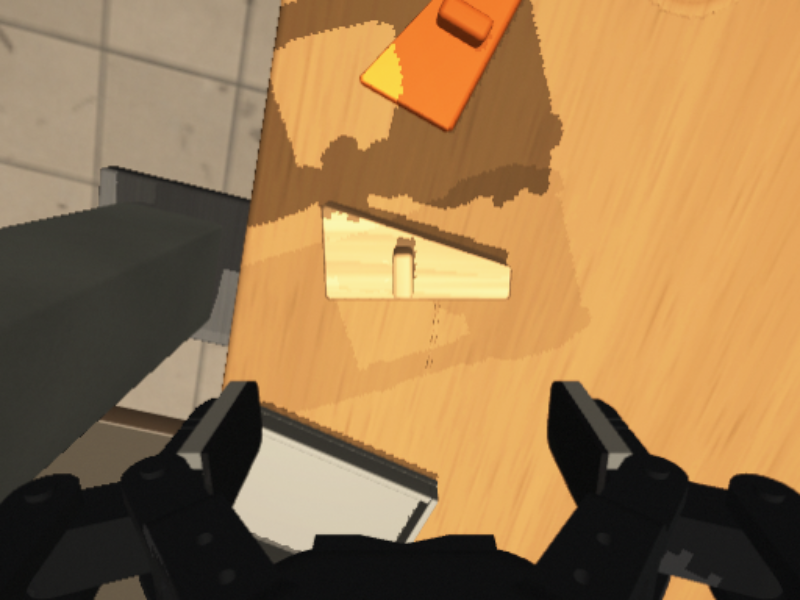

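The wrist view shows the wedge's top corners at (324,205), (327,298), (511,298) and (511,265), with the bar at (403,272).

```bash
python3 - <<'E'
from h import *
z=np.load("w1.npz");C=cam("wrist",dict(tool_pos=z["p"],tcp_rot=z["r"]))
v,e=fit(WP,np.array([(324,206),(327,298),(511,298),(511,265)])/1.5625-.2,C,[.48,.31,.24])
print(v,np.degrees(v[2]),e)
print(go(v[0],v[1],.030,np.degrees(v[2])))
E
```

```text
[0.4802233  0.31483211 0.24936282] 14.287437283647648 1.9332005660303935
(array([-5.000e-02, -1.000e-02,  1.214e+01]), np.float64(-0.39))
```

Emit:
step_arm([
  [6,0,0,4,0],
  [6,-0.1,0,8,-0.4],
  [6,-0.1,0,11,-0.4],
  [6,-0.1,0,12.1,-0.4],
  [6,-0.1,0,12.1,-0.4],
  [0,-0.1,0,12.1,-0.4],
  [0,-0.1,0,12.1,-0.4],
  [0,-0.1,0,12.1,-0.4],
  [0,-0.1,0,12.1,-0.4],
  [0,-0.1,0,12.1,-0.4],
  [0,-0.1,0,12.1,-0.4],
  [0,-0.1,0,12.1,-0.4],
  [0,-0.1,0,12.1,-0.4],
], force=50)

```text
time: 2.65
tool_pos: [0.4811, 0.313, 0.0302]
tcp_rot: [-1.93, -2.479, 0.0]
wrist_force: [0.2, -1.1, -0.0]
width: -0.002
grip_force: 0.0
```

```bash
python3 - <<'E'
from h import *
s=bot.read_state();print(s["tool_pos"],s["width"],s["grip_force"],s["wrist_force"])
t=np.array([.4639,.1065]);a=-.2163;c,q=np.cos(a),np.sin(a)
for n,l in (("L",(-.0095,-.0245)),("R",(.0095,.0245))):
    print(n,t+[c*l[0]-q*l[1],q*l[0]+c*l[1]])
w=t+[c*-.0095-q*-.0245,q*-.0095+c*-.0245]
print(go(*w,.15,-12.4))
E
```

```text
[0.48108063 0.31303836 0.0302223 ] -0.0015378856861138848 0.0 [ 0.23017584 -1.102009   -0.01228462]
L [0.44936324 0.08460976]
R [0.47843676 0.12839024]
(array([-21.37,  -8.67, -11.98]), np.float64(26.58))
```

The fingers closed fully, so the grasp missed. I'll look before doing anything else.

```bash
python3 - <<'E'
from h import *
s=bot.read_state();im,d=bot.read_camera("wrist")
np.savez("w2.npz",im=im,d=d,p=s["tool_pos"],r=s["tcp_rot"])
cv2.imwrite("pics/w2.png",cv2.resize(im[...,::-1],(800,600)))
E
```

```text
(no output)
```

View pics/w2.png

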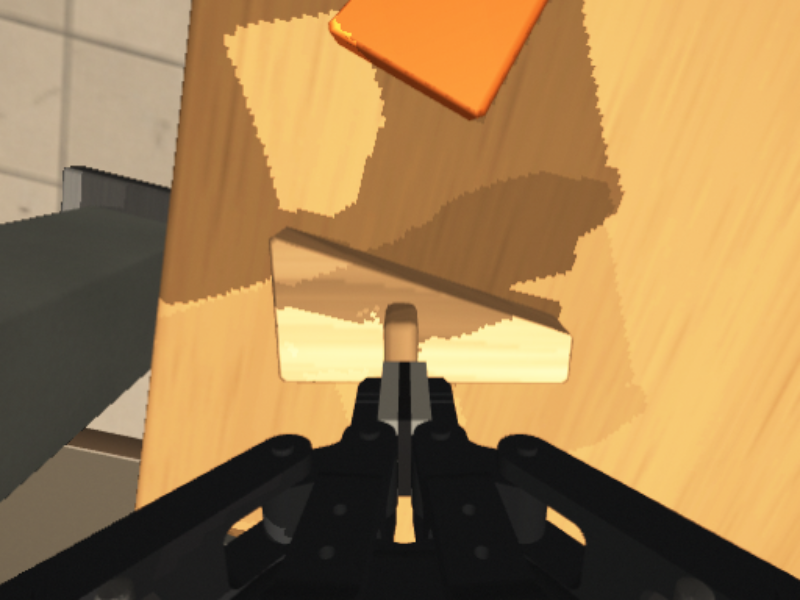

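The picture shows the shut fingers at (405,390), beside the bar, which spans rows 303 to 362. They closed short of it along tool +x. I'll compare the geometry.

```bash
python3 - <<'E'
from h import *
z=np.load("w2.npz");s=dict(tool_pos=z["p"],tcp_rot=z["r"]);C=cam("wrist",s)
px=np.array([(272,240),(280,381),(569,381),(572,335)])/1.5625-.2
v,e=fit(WP,px,C,[.48,.31,.24]);print(v,e)
print("tcp px",proj(s["tool_pos"],C)*1.5625)
T=C[0]["T_tool_cam"];K=C[0]["mtx"]
for u,w in ((300,360),(460,350),(402,312),(402,345),(390,375),(418,375),(390,400),(418,400),(405,480)):
    i,j=int(u/1.5625),int(w/1.5625);dd=z["d"][j,i]
    p=np.array([(i-K[0,2])/K[0,0]*dd,-(j-K[1,2])/K[1,1]*dd,-dd]);t=T[:3,:3]@p+T[:3,3]
    print((u,w),"tool",t.round(4),"world",(R.from_rotvec(z["r"]).apply(t)+z["p"]).round(4))
E
```

```text
[0.47978323 0.31426833 0.24819942] 3.225139915080973
tcp px [[403.94726937 340.6033579 ]]
(300, 360) tool [-0.0101 -0.0422  0.0046] world [0.4426 0.2929 0.0257]
(460, 350) tool [-0.0057  0.0223  0.0038] world [0.5041 0.313  0.0264]
(402, 312) tool [ 0.015  -0.0009 -0.0079] world [0.4766 0.3274 0.0382]
(402, 345) tool [ 0.0079 -0.0008 -0.0218] world [0.4783 0.3205 0.0521]
(390, 375) tool [ 0.0101 -0.0043 -0.0502] world [0.4744 0.3218 0.0804]
(418, 375) tool [ 0.0099  0.0038 -0.0498] world [0.4824 0.3236 0.08  ]
(390, 400) tool [ 0.0099 -0.0039 -0.0643] world [0.4749 0.3217 0.0945]
(418, 400) tool [ 0.0102  0.0034 -0.0647] world [0.4819 0.3237 0.0949]
(405, 480) tool [-0.0063  0.0002 -0.0752] world [0.4828 0.307  0.1054]
```

```bash
python3 - <<'E'
from h import *
z=np.load("w2.npz")
c=bot.calibration("wrist");T=c["T_tool_cam"];K=c["mtx"]
for i in (248,258,267):
  for j in range(218,262,4):
    dd=z["d"][j,i]
    p=np.array([(i-K[0,2])/K[0,0]*dd,-(j-K[1,2])/K[1,1]*dd,-dd]);print(i,j,(T[:3,:3]@p+T[:3,3]).round(4))
E
```

```text
248 218 [ 0.0088 -0.0057 -0.0211]
248 222 [ 0.0067 -0.0057 -0.0217]
248 226 [ 0.0039 -0.0058 -0.0207]
248 230 [ 0.0016 -0.0058 -0.0209]
248 234 [ 0.0101 -0.005  -0.0438]
248 238 [ 0.0102 -0.0048 -0.0482]
248 242 [ 0.0104 -0.0047 -0.0528]
248 246 [ 0.0103 -0.0046 -0.0563]
248 250 [ 0.0102 -0.0045 -0.0598]
248 254 [ 0.0096 -0.0044 -0.0621]
248 258 [ 0.01   -0.0043 -0.066 ]
258 218 [ 0.0089 -0.0003 -0.0214]
258 222 [ 0.0069 -0.0003 -0.0223]
258 226 [ 0.0042 -0.0003 -0.0214]
258 230 [ 0.002  -0.0003 -0.0217]
258 234 [ 0.0096 -0.0003 -0.043 ]
258 238 [ 0.0102 -0.0003 -0.0484]
258 242 [ 0.0102 -0.0002 -0.0524]
258 246 [ 0.0104 -0.0002 -0.0564]
258 250 [ 0.0101 -0.0002 -0.0596]
258 254 [ 0.0105 -0.0002 -0.0637]
258 258 [ 0.0099 -0.0002 -0.0658]
267 218 [ 0.0076  0.0046 -0.0184]
267 222 [-0.0046  0.0053  0.0046]
267 226 [-0.0073  0.0054  0.0045]
267 230 [-0.0098  0.0054  0.0039]
267 234 [ 0.0106  0.0039 -0.045 ]
267 238 [ 0.0102  0.0039 -0.0483]
267 242 [ 0.0103  0.0037 -0.0525]
267 246 [ 0.0103  0.0036 -0.0563]
267 250 [ 0.0098  0.0036 -0.059 ]
267 254 [ 0.01    0.0035 -0.0627]
267 258 [ 0.0101  0.0034 -0.0663]
```

The fingertips measure about 42 mm behind the nominal TCP, 21 mm above the bar's top, and the wedge hasn't moved. I'll open and go 4 cm deeper.

Emit:
step_arm([
  [5,0,0,0,0],
  [5,0,0,0,0],
  [5,0,0,0,0],
  [5,0,0,0,0],
  [5,0,0,1.5,0],
  [5,0,0,3,0],
  [5,0,0,4,0],
  [5,0,0,4,0],
])

```text
time: 3.5
tool_pos: [0.4789, 0.3118, -0.0128]
tcp_rot: [-1.929, -2.477, 0.008]
wrist_force: [-0.5, 0.2, 0.1]
width: 0.584
grip_force: 0.0
```

Emit:
step_arm([
  [0,0,0,0,0],
  [0,0,0,0,0],
  [0,0,0,0,0],
  [0,0,0,0,0],
  [0,0,0,0,0],
  [0,0,0,0,0],
  [0,0,0,0,0],
  [0,0,0,0,0],
], force=50)

```text
time: 4.3
tool_pos: [0.4817, 0.3134, -0.0091]
tcp_rot: [1.93, 2.478, 0.002]
wrist_force: [0.3, -0.6, 4.8]
width: 0.13
grip_force: 50.8
```

Emit:
step_arm([
  [0,0,0,-2,0],
  [0,0,0,-5,0],
  [0,0,0,-8,0],
  [0,0,0,-8,0],
  [0,0,0,-8,0],
])

```text
time: 4.8
tool_pos: [0.4811, 0.3131, 0.0704]
tcp_rot: [1.93, 2.479, 0.001]
wrist_force: [-0.7, 1.0, -1.7]
width: 0.13
grip_force: 50.1
```

```bash
python3 - <<'E'
from h import *
s=bot.read_state();print(s["tool_pos"],s["width"],s["grip_force"],s["wrist_force"],go(.4494,.0846,.07,-12.4))
E
```

```text
[0.48111815 0.31310998 0.07037379] 0.13014016220606694 50.10065317153931 [-0.72495058  0.96766151 -1.71903753] (array([-21.38,  -8.67,   0.03]), np.float64(26.58))
```

Emit:
step_arm([
  [0,-4,-1.6,0,5],
  [0,-8,-3.2,0,11],
  [0,-12,-4.8,0,16],
  [0,-16,-6.5,0,22],
  [0,-20,-8,0,26.6],
  [0,-21.4,-8.7,0,26.6],
  [0,-21.4,-8.7,0,26.6],
  [0,-21.4,-8.7,0,26.6],
  [0,-21.4,-8.7,0,26.6],
])

```text
time: 5.7
tool_pos: [0.4487, 0.085, 0.0695]
tcp_rot: [-2.447, -1.968, 0.002]
wrist_force: [-0.4, -0.4, -1.4]
width: 0.128
grip_force: 50.0
```

```bash
python3 - <<'E'
from h import *
s=bot.read_state();im,d=bot.read_camera("wrist")
np.savez("w3.npz",im=im,d=d,p=s["tool_pos"],r=s["tcp_rot"])
cv2.imwrite("pics/w3.png",cv2.resize(im[...,::-1],(800,600)))
print(s["tool_pos"],go(.4494,.0846,.07,-12.4))
E
```

```text
[0.44872588 0.08496099 0.06946081] (array([-0.05,  0.05, -0.03]), np.float64(0.05))
```

View pics/w3.png

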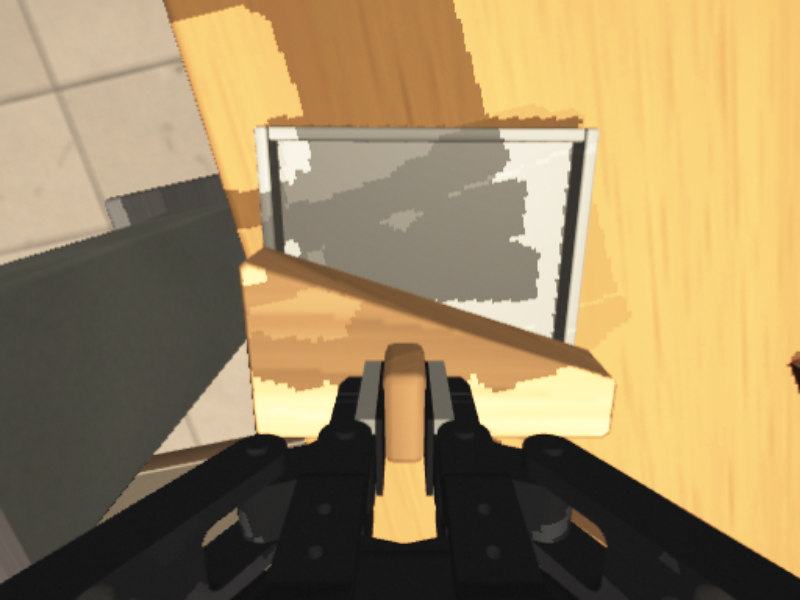

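The wedge hangs level over the tray. The tray's far rim corners are at (255,127) and (598,128), and the wedge corners are near (256,437) and (608,437). I'll check the offset between tray and wedge.

```bash
python3 - <<'E'
from h import *
z=np.load("w3.npz");s=dict(tool_pos=z["p"],tcp_rot=z["r"]);C=cam("wrist",s)
f=lambda p:np.array(p)/1.5625-.2
t,e=fit([TP[0],TP[3]],f([(599,128),(255,127)]),C,[.46,.1,-.2]);print("tray",t,e)
W=np.array(WP);W[:,2]+=.0695+.0091
w,e=fit(W,f([(242,262),(257,437),(607,437),(613,377)]),C,[.45,.085,-.2]);print("wedge",w,e)
def loc(w): 
    c,q=np.cos(t[2]),np.sin(t[2]);d=w[:2]-t[:2];return c*d[0]+q*d[1],-q*d[0]+c*d[1]
print(loc(w),loc(s["tool_pos"]))
E
```

```text
tray [ 0.46306457  0.10457085 -0.21960821] 1.3728398931063452
wedge [ 0.44931695  0.08665481 -0.21504277] 4.601672577306374
(np.float64(-0.009514477317094752), np.float64(-0.02048063079637154)) (np.float64(-0.009722356870735402), np.float64(-0.022262533592777224))
```

Emit:
step_arm([
  [0,-0.3,0.1,3,0],
  [0,-0.3,0.1,5,0],
  [0,-0.3,0.1,6.5,0],
  [0,-0.3,0.1,7.1,0],
  [0,-0.3,0.1,7.1,0],
  [0,-0.3,0.1,7.1,0],
])

```text
time: 6.35
tool_pos: [0.4502, 0.0817, -0.0002]
tcp_rot: [2.448, 1.969, 0.001]
wrist_force: [0.5, -0.4, -0.9]
width: 0.13
grip_force: 50.0
```

Emit:
step_arm([
  [0,0,0,0.3,0],
  [0,0,0,0.3,0],
  [4,0,0,0.2,0],
  [4,0,0,0.1,0],
  [4,0,0,0,0],
  [4,0,0,0,0],
  [4,0,0,-2,0],
  [4,0,0,-5,0],
  [4,0,0,-10,0],
  [4,0,0,-12,0],
  [5,0,0,-12,0],
  [5,0,0,-12,0],
])

```text
time: 7.55
tool_pos: [0.4496, 0.0812, 0.1194]
tcp_rot: [2.448, 1.968, 0.001]
wrist_force: [-1.0, 0.2, -0.2]
width: 0.587
grip_force: 0.0
```

```bash
python3 - <<'E'
from h import *
s=bot.read_state();im,d=bot.read_camera("wrist")
np.savez("w4.npz",im=im,d=d,p=s["tool_pos"],r=s["tcp_rot"])
cv2.imwrite("pics/w4.png",cv2.resize(im[...,::-1],(800,600)))
print(s["tool_pos"],go(.5004,-.0719,.12,-32.3))
E
```

```text
[0.4496163  0.08116339 0.11938541] (array([-13.82,   8.35,  -0.18]), np.float64(19.88))
```

View pics/w4.png

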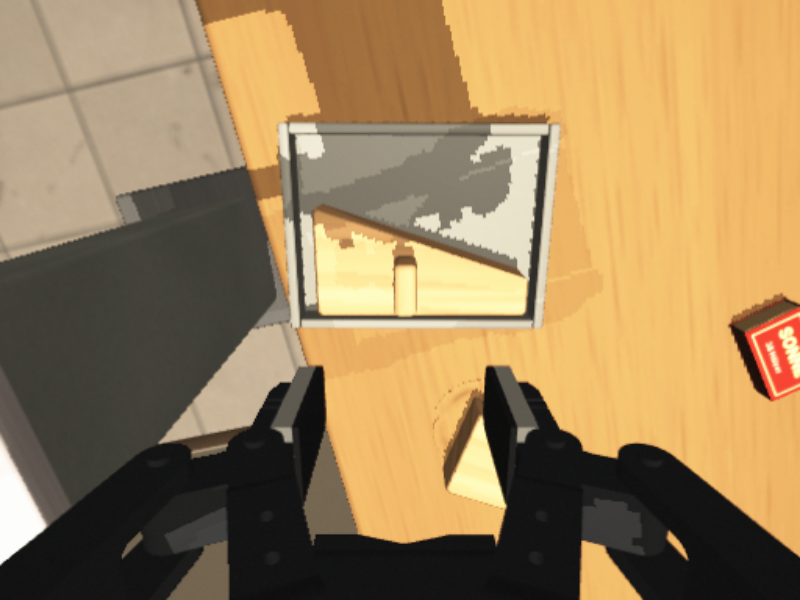

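The first wedge lies flat in the tray, parallel to the near wall, with its thin end to the right (corners about (317,206), (318,315), (527,315) and (526,275)). Now for the second wedge.

Emit:
step_arm([
  [5,-4,2.5,0,6],
  [5,-8,5,0,12],
  [5,-12,7,0,18],
  [5,-13.8,8.4,0,19.9],
  [5,-13.8,8.4,0,19.9],
  [5,-13.8,8.4,0,19.9],
  [5,-13.8,8.4,0,19.9],
])

```text
time: 8.3
tool_pos: [0.5005, -0.0706, 0.1178]
tcp_rot: [-2.749, -1.516, 0.003]
wrist_force: [-0.4, 0.1, 0.6]
width: 0.585
grip_force: 0.0
```

```bash
python3 - <<'E'
from h import *
s=bot.read_state();im,d=bot.read_camera("wrist")
np.savez("w5.npz",im=im,d=d,p=s["tool_pos"],r=s["tcp_rot"])
cv2.imwrite("pics/w5.png",cv2.resize(im[...,::-1],(800,600)))
print(s["tool_pos"],go(.5004,-.0719,-.009,-32.3),proj([.5004,-.0719,.052],cam("wrist",s))*1.5625)
E
```

```text
[ 0.50046888 -0.07059739  0.11783475] (array([-0.13,  0.08, 12.72]), np.float64(0.07)) [[404.66223465 294.13849252]]
```

View pics/w5.png

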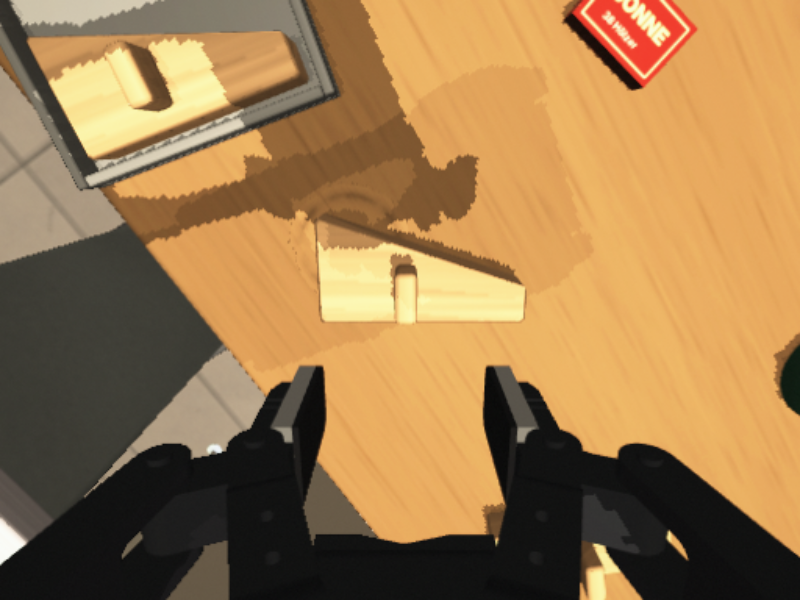

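The bar is at (405,295), where predicted. Descend, grip and lift.

Emit:
step_arm([
  [5,0,0,4,0],
  [5,-0.1,0,8,0],
  [5,-0.1,0,11,0],
  [5,-0.1,0,12.7,0],
  [5,-0.1,0,12.7,0],
  [0,-0.1,0,12.7,0],
  [0,-0.1,0,12.7,0],
  [0,-0.1,0,12.7,0],
  [0,-0.1,0,12.7,0],
  [0,-0.1,0,12.7,0],
  [0,-0.1,0,12.7,0],
  [0,-0.1,0,12.7,0],
  [0,-0.1,0,10,0],
  [0,-0.1,0,7.7,0],
  [0,-0.1,0,7.7,0],
], force=50)

```text
time: 9.85
tool_pos: [0.5045, -0.0732, 0.0457]
tcp_rot: [2.748, 1.513, 0.008]
wrist_force: [0.9, 0.1, -1.1]
width: 0.125
grip_force: 50.3
```

Emit:
step_arm([
  [0,0,0,0,8],
  [0,0,0,0,16],
  [0,0,0,0,24],
  [0,0,0,0,32],
  [0,0,0,0,40],
  [0,0,0,0,48],
  [0,0,0,0,56],
  [0,0,0,0,64],
  [0,0,0,0,72],
  [0,0,0,0,80],
  [0,0,0,0,80],
  [0,0,0,0,80],
  [0,0,0,3,80],
  [0,0,0,4.9,80],
  [0,0,0,4.9,80],
  [0,0,0,4.9,80],
])

```text
time: 11.45
tool_pos: [0.5012, -0.0725, -0.0071]
tcp_rot: [3.083, -0.605, -0.001]
wrist_force: [-0.7, -0.8, -1.0]
width: 0.133
grip_force: 53.9
```

Emit:
step_arm([
  [4,0,0,0,0],
  [4,0,0,0,0],
  [4,0,0,0,0],
  [4,0,0,0,0],
  [4,0,0,-3,0],
  [4,0,0,-7,0],
  [4,0,0,-7,0],
  [4,0,0,-7,0],
])

```text
time: 12.25
tool_pos: [0.5027, -0.0728, 0.0647]
tcp_rot: [-3.082, 0.608, -0.005]
wrist_force: [0.5, -0.2, -0.8]
width: 0.466
grip_force: 0.0
```

```bash
python3 - <<'E'
from h import *
s=bot.read_state();print(s["time"],s["tool_pos"],s["q"].round(2),s["width"])
im,d=bot.read_camera("wrist")
np.savez("w6.npz",im=im,d=d,p=s["tool_pos"],r=s["tcp_rot"])
cv2.imwrite("pics/w6.png",cv2.resize(im[...,::-1],(800,600)))
E
```

```text
12.25 [ 0.50272818 -0.07276676  0.06473204] [-0.19  0.07  2.09 -0.    0.98  1.77] 0.46628901032234416
```

View pics/w6.png

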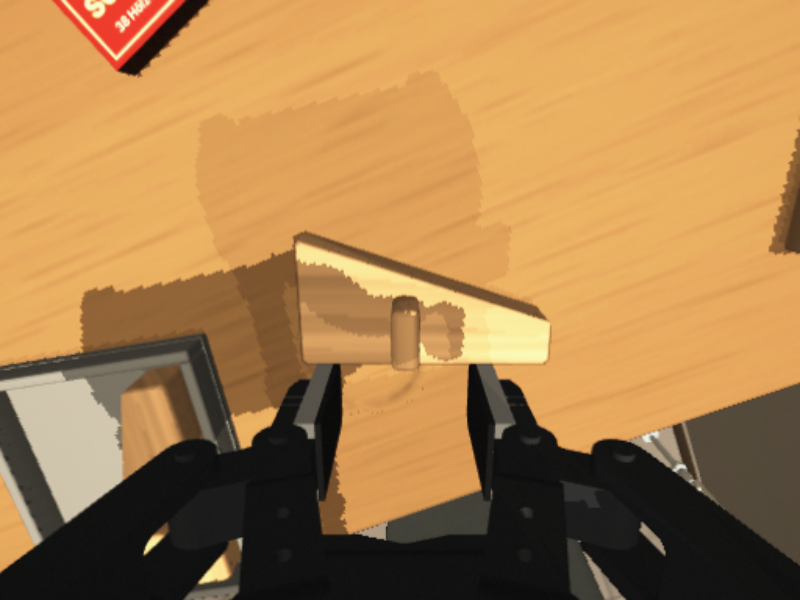

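The wedge sits flat, rotated 80°, with its bar at (405,333) between the fingers. Half turn for the regrasp.

Emit:
step_arm([
  [4,0,0,0,-8.5],
  [4,0,0,0,-17],
  [4,0,0,0,-25.5],
  [4,0,0,0,-34],
  [4,0,0,0,-42.5],
  [4,0,0,0,-51],
  [4,0,0,0,-59.5],
  [4,0,0,0,-68],
  [4,0,0,0,-76.5],
  [4,0,0,0,-85],
  [4,0,0,0,-90],
  [4,0,0,0,-90],
])

```text
time: 13.5
tool_pos: [0.4997, -0.0722, 0.0613]
tcp_rot: [-2.607, -1.748, 0.004]
wrist_force: [-0.2, 0.6, 0.2]
width: 0.468
grip_force: 0.0
```

Emit:
step_arm([
  [4,0,0,0,-8.5],
  [4,0,0,0,-17],
  [4,0,0,0,-25.5],
  [4,0,0,0,-34],
  [4,0,0,0,-42.5],
  [4,0,0,0,-51],
  [4,0,0,0,-59.5],
  [4,0,0,0,-68],
  [4,0,0,0,-76.5],
  [4,0,0,0,-85],
  [4,0,0,0,-90],
  [4,0,0,0,-90],
  [4,0,0,0,-90],
  [4,0,0,0,-90],
])

```text
time: 14.9
tool_pos: [0.501, -0.0724, 0.0628]
tcp_rot: [-0.611, -3.081, -0.0]
wrist_force: [0.1, 0.0, 0.8]
width: 0.467
grip_force: 0.0
```

Emit:
step_arm([
  [4,0,0,3,0],
  [4,0,0,6,0],
  [4,0,0,7,0],
  [4,0,0,7,0],
  [0,0,0,7,0],
  [0,0,0,7,0],
  [0,0,0,7,0],
  [0,0,0,7,0],
  [0,0,0,7,0],
  [0,0,0,7,0],
  [0,0,0,7,0],
  [0,0,0,4,0],
  [0,0,0,0,0],
  [0,0,0,0,0],
  [0,0,0,0,0],
  [0,0,0,0,0],
], force=50)

```text
time: 16.5
tool_pos: [0.5001, -0.0723, 0.0622]
tcp_rot: [-0.608, -3.08, 0.0]
wrist_force: [-1.3, -0.6, -1.3]
width: 0.124
grip_force: 50.0
```

```bash
python3 - <<'E'
from h import *
s=bot.read_state();print(s["time"],s["tool_pos"],s["q"].round(2),s["width"])
t=np.array([.4633,.1055]);a=-.218;c,q=np.cos(a),np.sin(a);l=(.0095,.0265)
w=t+[c*l[0]-q*l[1],q*l[0]+c*l[1]];print(w,go(*w,.07,-12.5))
E
```

```text
16.5 [ 0.50007188 -0.07226103  0.0621553 ] [-0.19  0.07  2.09 -0.    0.98 -1.37] 0.12378013627364792
[0.4783065  0.12931816] (array([ 9.67, 17.82, -0.77]), np.float64(80.18))
```

Emit:
step_arm([
  [0,0,0,-2,8],
  [0,1,2,-2,16],
  [0,2,4,-2,24],
  [0,3,6,-2,32],
  [0,4,8,-2,40],
  [0,5,10,-2,48],
  [0,6,12,-2,56],
  [0,7,14,-2,64],
  [0,8,16,-2,72],
  [0,9.7,17.8,-0.8,80.2],
  [0,9.7,17.8,-0.8,80.2],
  [0,9.7,17.8,-0.8,80.2],
  [0,9.7,17.8,-0.8,80.2],
  [0,9.7,17.8,-0.8,80.2],
])

```text
time: 17.9
tool_pos: [0.4795, 0.1283, 0.0712]
tcp_rot: [2.45, 1.966, -0.0]
wrist_force: [0.6, -0.1, -1.3]
width: 0.126
grip_force: 49.9
```

```bash
python3 - <<'E'
from h import *
s=bot.read_state();im,d=bot.read_camera("wrist")
np.savez("w7.npz",im=im,d=d,p=s["tool_pos"],r=s["tcp_rot"])
cv2.imwrite("pics/w7.png",cv2.resize(im[...,::-1],(800,600)))
print(s["time"],s["tool_pos"],s["q"].round(2),go(.4781,.1287,-.003,-12.5))
E
```

```text
17.9 [0.47953571 0.12825914 0.07124732] [ 0.21  0.04  2.1  -0.    1.    0.43] (array([ 0.01, -0.16,  7.44]), np.float64(-0.04))
```

View pics/w7.png

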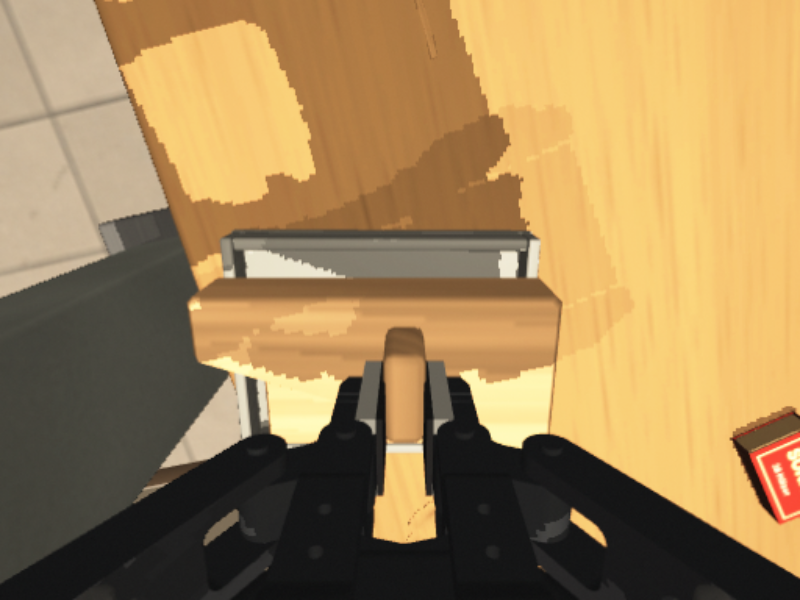

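The flipped wedge is parallel above the tray. Its lower straight edge runs (212,279)–(543,279), and the far rim's outer edge runs (223,233)–(540,235). Check the offset.

```bash
python3 - <<'E'
from h import *
f=lambda p:np.array(p)/1.5625-.2
def loc(w,t):
    c,q=np.cos(t[2]),np.sin(t[2]);d=w[:2]-t[:2];return np.round([c*d[0]+q*d[1],-q*d[0]+c*d[1]],4)
z=np.load("w7.npz");s=dict(tool_pos=z["p"],tcp_rot=z["r"]);C=cam("wrist",s)
t,e=fit([TP[0],TP[3]],f([(540,234),(222,233)]),C,[.46,.1,-.2]);print("tray",t,e)
h=.0712+.0091
P=[[-.0505,-.0226,h],[.0695,-.0226,h],[-.0505,-.0226,h+.026],[.0695,-.0226,h+.026]]
w,e=fit(P,f([(543,279),(213,279),(561,303),(190,303)]),C,[.48,.128,2.9]);print("wedge",w,e,loc(w,t),loc(s["tool_pos"],t))
z=np.load("w4.npz");s=dict(tool_pos=z["p"],tcp_rot=z["r"]);C=cam("wrist",s)
t,e=fit(TP,f([(560,124),(541,327),(292,327),(280,123)]),C,[.46,.1,-.2]);print("tray",t,e)
W=np.array(WP);W[:,2]+=.006
w,e=fit(W,f([(315,207),(318,315),(527,315),(526,276)]),C,[.45,.085,-.2]);print("wedgeA",w,e,loc(w,t))
E
```

```text
tray [ 0.46396966  0.1069745  -0.22167018] 2.0990277100005983
wedge [0.4812478  0.13252628 2.92342287] 6.758166216183653 [0.0112 0.0287] [0.0105 0.0242]
tray [ 0.46327868  0.10501753 -0.22184952] 2.07197368946953
wedgeA [ 0.45130763  0.08327971 -0.21576781] 2.591148242490874 [-0.0069 -0.0238]
```

Emit:
step_arm([
  [0,-0.1,-0.1,2,0],
  [0,-0.1,-0.1,4,0],
  [0,-0.1,-0.1,5,0],
  [0,-0.1,-0.1,6,0],
  [0,-0.1,-0.1,7,0],
  [0,-0.1,-0.1,7.4,0],
  [0,-0.1,-0.1,7.4,0],
  [0,-0.1,-0.1,7.4,0],
])

```text
time: 18.75
tool_pos: [0.4785, 0.1271, -0.0001]
tcp_rot: [2.449, 1.966, -0.002]
wrist_force: [-7.1, -4.3, 17.5]
width: 0.128
grip_force: 54.9
```

```bash
cat >> h.py <<'E'
def cloud(s,d):
    C=cam("wrist",s);K=C[0]["mtx"];j,i=np.mgrid[0:384,0:512]
    p=np.dstack([(i-K[0,2])/K[0,0]*d,-(j-K[1,2])/K[1,1]*d,-d])
    return p@C[1].T+C[2]
def tl(W,t=(.4636,.1058,-.219)):
    c,q=np.cos(t[2]),np.sin(t[2]);x,y=W[...,0]-t[0],W[...,1]-t[1]
    return np.dstack([c*x+q*y,-q*x+c*y,W[...,2]])
def hmap(L,ys=np.arange(.07,-.075,-.01),xs=np.arange(-.08,.085,.01)):
    for y in ys:
        r=[]
        for x in xs:
            m=(abs(L[...,0]-x)<.003)&(abs(L[...,1]-y)<.003)&(L[...,2]<.075)
            r.append("%4.0f"%(1000*np.median(L[...,2][m])) if m.sum()>2 else "   .")
        print("%4.0f|"%(y*1000),"".join(r))
E
python3 - <<'E'
from h import *
s=bot.read_state();im,d=bot.read_camera("wrist");print(s["tool_pos"],s["wrist_force"])
hmap(tl(cloud(s,d)))
E
```

```text
[ 4.78523670e-01  1.27062828e-01 -9.83152457e-05] [-7.06480606 -4.25538864 17.46455896]
  70|   -0  -0  -0  -0  -0  -0  -0  -0  -0  -0  -0  -0  -0  -0  -0  -0  -0
  60|   -0   2   4   2   0   0   0   0  -0  -0   0   0  -0  -0  -0   0  -0
  50|    .  24  25  30  30  30  31  30  30  30  30  30  30  30  27  23  -0
  40|    .  20  31  32  32  32  32  32  32  53  32  32  32  32  32  22   .
  30|    .  21  32  32  32  32  32  33  32  58  32  47  32  32  32  22   .
  20|    .  21   .   .  31  32  32  32   .  58  74  32  32  32  32  23   .
  10|    .  17   6  24  21   .   .   .   .   .   .   .  32  32  32  22   .
   0|    .  18  31  32  31  32  19   .   .   .   .   .  32  32   .  23   .
 -10|    .  19   .   .   .   .   .   .   .  30  24   .   .   .   .  10   .
 -20|    .  14   .   .   .   .   .   .  32  32  32   .   .   .   .   .   .
 -30|    .   .   .  32   .   .   .   .  32  32  32   .   .   .   .   .   .
 -40|    .   .  30   .   .   .   .   .  32  32  32   .   .   .   .   .   .
 -50|    .  16   .   .   .   .   .   .   .   .   .   .   .   .   .   .   .
 -60|    .   .   .   .   .   .   .   .   .   .   .   .   .   .   .   .   .
 -70|    .   .   .   .   .   .   .   .   .   .   .   .   .   .   .   .   .
```

The second wedge is on the floor: its top reads 32 mm and level all over, and its bar top 58 mm. Release and retract.

Emit:
step_arm([
  [0,0,0,-0.3,0],
  [4,0,0,-0.3,0],
  [4,0,0,-0.4,0],
  [4,0,0,-0.4,0],
  [4,0,0,-0.4,0],
  [4,0,0,-3,0],
  [4,0,0,-7,0],
  [4,0,0,-12,0],
  [4,-5,0,-15,0],
  [4,-5,0,-15,0],
  [4,-5,0,-15,0],
])

```text
time: 19.9
tool_pos: [0.4679, 0.0789, 0.1483]
tcp_rot: [2.452, 1.963, 0.004]
wrist_force: [0.5, 0.3, -0.3]
width: 0.467
grip_force: 0.0
```

```bash
python3 - <<'E'
from h import *
s=bot.read_state();im,d=bot.read_camera("wrist");print(s["time"],s["tool_pos"],s["wrist_force"])
L=tl(cloud(s,d));hmap(L)
for sg in (1,-1):
    m=(L[...,2]>.054)&(L[...,2]<.062)&(sg*L[...,1]>0)&(abs(L[...,0])<.06)&(abs(L[...,1])<.06);P=L[m][:,:2]
    u=np.linalg.svd(P-P.mean(0),full_matrices=False)[2][0];print("bar",P.mean(0).round(4),u.round(3),m.sum())
E
```

```text
19.9 [0.46789513 0.07888628 0.1483242 ] [ 0.52472532  0.28844991 -0.25664258]
  70|   -0  -1  -1  -1  -0  -0  -0  -1  -0  -0  -0  -0  -0  -0  -0   0  -0
  60|   -0  -0  -0  -0  -0  -0  -0  -0  -0  -0  -0  -0  -1  -0  -0  -0  -0
  50|   -1  21  24  31  31  31  31  31  31  31  31  31  31  31  30  23  -0
  40|   -0  17  31  32  32  32  32  32  32  57  32  32  32  32  31  22  -0
  30|   -0  17  31  32  32  32  32  32  32  58  32  32  32  32  31  23  -0
  20|   -0  18   6   6   6  32  32  32  32  58  32  32  32  32  32  23  -0
  10|    0  18   7  27  11   6   6   7  32  32  32  32  32  32  31  23  -0
   0|   -0  18  30  32  32  32  26   7   6   6   6  32  32  32  32  23  -0
 -10|    0  17  31  32  32  32  32  36  32  26   7   6   6  19  31  23  -1
 -20|   -0  16  31  32  32  32  32  58  32  32  32  32  27   7   6  22   0
 -30|   -0  17   .  32  32  32  32  58  33  33  32  32  32  32  31  23  -0
 -40|   -1  17  31  32  32  32  32  57  32  32  32  32  32  32  32  22  -0
 -50|    .  16   .  31  31  29  30  30  24  31  31  30  31  32   .  23   0
 -60|    .  23  24  24  24  24  24  24  24  24  24  24  24  24  24  24   0
 -70|   -2  -0  -0   0   0  -0  -0  -0  -0   0   0   0   0  -0   0   0  -0
bar [0.0099 0.0289] [ 0.002 -1.   ] 475
bar [-0.0073 -0.025 ] [ 0.004 -1.   ] 401
```

Both wedges lie flat and head to tail, with their bars at (10, 29) and (-7, -25) mm in the tray frame, parallel to its walls. Handing in.

```bash
python3 -c "
from h import *
print(bot.finish_job())"
```

```text
the job is handed in; nothing more can be done
None
```

Both wedges lie flat, head to tail, on the tray floor with their straight sides along the long walls; the straight block was left alone, and the job was handed in at about 20 s with no verdict returned.

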